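# Walk the heating block square to the stop bar

### The arm

A 6-joint arm with a two-finger parallel gripper is mounted at the origin on the work surface; the furniture and walls round the work are solid. World frame = base frame: x ahead of the robot, y to its left, z up, the work surface at z = 0. Lengths are in m, angles in rad, forces in N, time in s.
With the tool pointing down it reaches from about 0.325 to 0.85 m from the base axis. Payload 15.5 kg.
Tool frame: the origin (TCP) lies at the centre of the arm's flange, where the gripper is bolted on; the fingertips stand 191 mm ahead of it and the grasp point (between the pads) lies 172 mm ahead of it; z points along the fingers, y is the line along which they close (so a half turn about z gives the same grasp; the last joint's range is limited). The gripper opens to 91 mm and grips with 3 to 60 N. Pads are 32 mm wide; open, the fingers measure 118 mm over their backs; the gripper's body (76 mm by 178 mm) begins 60 mm behind the grasp point.
Start: joints at [1.04, 0.494, 1.345, -0, 1.302, -0.096], TCP at [0.264, 0.567, 0.405] pointing down, gripper open.
Joint ranges: [-2.91, 2.91], [-0.82, 2.16], [0.22, 2.67], [-1.22, 4.37], [0.12, 2.79], [-3.08, 3.08]. Speed limits (rad/s): [1.89, 1.89, 2.57, 3.01, 3.01, 3.01].

### API

Orientations are given as [roll, pitch, yaw] about the fixed x, y, z axes, in that order (R = Rz(yaw) Ry(pitch) Rx(roll)).
In Python, from station import read_state, read_camera, camera_info, hand_in gives the robot as it stands.
- The arm moves only by the shell command python3 -m pendant 'ROWS' [OPENING] [FORCE]. ROWS is JSON, a list of rows, each a list of 6 numbers: the shift along the tool's x, y, z in units of 2.5 cm (1.0 is 2.5 cm), then the turn, a rotation vector about the tool's x, y, z in units of 5 degrees (1.0 is 5 degrees). In form: [[tx, ty, tz, rx, ry, rz], ...]. A call has 1 to 10 rows; each row shifts and turns the commanded pose from where the row before left it, along the tool's axes as they then stand; what a row does not reach is not made up. A row lasts 1/8 s, in which the tool goes at most 62.5 mm and 10.7 degrees, less where a joint would pass 70% of its speed; a pose out of reach is approached as far as the arm can. A call with a number of a shift or a turn outside -1 to 1 is refused whole. A call with a gripper value outside its range is refused whole. OPENING is the closure, from -1 (fully open) to 1 (shut), so that 0 is half open, set as the call begins (- or left out, the last holds). The fingers move at their own pace and stop on an object; FORCE is the grip in N (left out, the last holds). Time passes only in rows, so rows that do not move let the fingers close. It gives the time, the measured TCP pose, the force, the opening and the grip force at its end, in the units of the state.
- read_state(): the state, without advancing time (a new reading comes with each control period).
- read_camera(name): name is "scene" or "top" or "wrist"; returns the picture (384x512x3 uint8, red, green, blue); there is no depth.
- camera_info(name): a dict with "camera_matrix" (3x3 intrinsics, pixels), "k1" (the pictures are not rectified: a ray, as slopes to the right and down, at radius r is drawn at 1 + k1 r^2 times it, then the intrinsics apply), "position" and "attitude" of the camera in the world. Camera axes: x right, y down, z forward; pixel columns grow to the right and rows downward; lengths in m; the calibration is good to about 2 mm. A picture is of the moment at which its call begins: read the wrist's pose just before it. camera_info takes no time and is no camera call; for the wrist camera it gives the pose at the moment of the call.
- hand_in(): hands the job in; it is judged then, once.
The state is a dict: "time_s": time; "qpos": joint angles; "joint_vel": joint speeds; "tau": joint torques, N m; "tcp_pos": TCP position; "tcp_rot": TCP orientation; "wrist_force": force on the tool from outside, world axes, zero at the start; "wrist_torque": the same for the moment, N m; "gripper_width": finger opening in m; "finger_force": force on a finger pad.
Only numpy, scipy, OpenCV 4.12 (cv2) and the standard library are available. Lean on these libraries where they do the work, as an engineer would, in place of code of your own. Each camera call takes 0.05 s, during which the arm holds its last target. There are 200 camera calls.

### The job

The heavy aluminium heating block stands askew on the bench. Without gripping or lifting it, push it round by its corners with the fingertips until the long side beside the row of small holes faces the stop bar, and only then push it home, so that this whole side lies flush against the bar and neither end sticks out past the bar's ends. Push slowly, do not let the block touch the bar while it is still plainly askew, and leave everything else on the bench where it is.

Things in the scene. Friction and masses are not known exactly. Their poses are not given: they have to be found in the camera images.
- heat_block: loose aluminium block, 96 mm (own x) by 120 mm (own y) by 44 mm high, 0.7 to 0.95 kg, slides at 3 to 7 N. Eight 18 mm wells in two rows, and five 9 mm holes in a row along one long side, its front. Origin at the centre of its underside; x points out of the front, z up. It starts 35 to 65 degrees askew, front towards the bar, its centre 120 to 150 mm before the bar's face.
- front_left (a point): foot of the block's front edge, +y end (48 mm along x, 60 mm along y from the block's origin)
- front_right (a point): foot of the block's front edge, -y end (48 mm along x, -60 mm along y from the block's origin)
- stop_bar: stop bar, an aluminium angle screwed to the bench, 220 mm long (own y), 36 mm high, 30 mm deep, cannot move. Origin on the bench under the middle of its flat face; x points into the bar (away from the block and the robot), so the block stands at negative x and the face is the plane x = 0; z up.
- dish: bystander: round steel dish, 69 mm wide, 20 mm high, origin under its centre
- tips: bystander: pipette tip box, 71 x 123 x 69 mm high, origin under its centre
- timer: bystander: white bench timer, 58 x 66 x 18 mm high, origin under its centre
- bottle_small: bystander: small white bottle with red cap, 45 mm wide, 88 mm high, origin under its centre
- bottle_brown: bystander: brown bottle with white cap, 60 mm wide, 135 mm high, origin under its centre

How it is judged:
At the end, for the whole second after the job is handed in: Both ends of the block's front edge are within 4 mm of the bar's face, the block is square to the bar within 0.04 rad, neither end of its front is more than 3 mm past the bar's ends, and the block stands flat and at rest on the bench (x of each of front_left, front_right in the frame of stop_bar above -0.004 m and angle between the x axis of heat_block and the x axis of stop_bar, either way round below 0.04 rad and y of front_left in the frame of stop_bar below 0.113 m and y of front_right in the frame of stop_bar above -0.113 m and linear speed of heat_block below 0.01 m/s and angle between heat_block's own z axis and vertical below 0.05 rad and height (world z) of heat_block below 0.006 m); the robot touches nothing.
It fails at once if the block is lifted or tipped (height (world z) of heat_block above 0.008 m or angle between heat_block's own z axis and vertical above 0.12 rad).
It fails at once if the block touches the bar while it is more than 0.2 rad (11 degrees) askew (contact force between heat_block and stop_bar above 1 N and angle between the x axis of heat_block and the x axis of stop_bar, either way round above 0.2 rad).
It fails at once if the block is knocked along faster than 0.35 m/s (linear speed of heat_block above 0.35 m/s).
It fails at once if a bystander (dish, tip box, timer or bottle) is moved by more than 15 mm (distance of any of dish, tips, timer, bottle_small, bottle_brown from where it was at the start of the episode above 0.015 m).
It also fails if it takes over 64 s, if anything falls off the work surface, if the arm or the gripper's body presses on something with over 40 N, if the wrist force passes 120 N, or if a joint passes its speed limit or range.

## Working session

There is one attempt and no reset: what is moved stays moved. The work goes in short steps, Python scripts to look and compute and a shell command to move; the robot and the scene stay as the last step left them, time stands still between calls to the robot, and variables do not carry over. Pictures are saved under pics/ and viewed, at most 13 in all, crops included, and the job is handed in when it is done.

```bash
mkdir -p pics; ls
python3 - <<'E'
from station import *
import cv2
s=read_state();print(s['time_s'],s['tcp_pos'],s['tcp_rot'],s['gripper_width'])
for n in('top','scene'):
    print(n,camera_info(n)); cv2.imwrite(f'pics/{n}0.png',read_camera(n)[:,:,::-1])
E
```

```text
pics
0.0 [0.26374295 0.56646368 0.40412245] [-3.14034340e+00 -9.38262221e-05  2.70581298e+00] 0.09149329736397907
top {'camera_matrix': array([[427.38804337,   0.        , 256.40247492],
       [  0.        , 427.38804337, 195.80450585],
       [  0.        ,   0.        ,   1.        ]]), 'k1': -0.0676724795779211, 'position': array([0.26382885, 0.01978084, 1.40992832]), 'attitude': array([-2.98676664,  0.00509851, -1.55303621])}
scene {'camera_matrix': array([[465.92504464,   0.        , 250.96838657],
       [  0.        , 465.92504464, 191.98145382],
       [  0.        ,   0.        ,   1.        ]]), 'k1': 0.045673586350250824, 'position': array([-0.11081583, -0.91472452,  0.97107845]), 'attitude': array([-2.27452729,  0.01692498, -0.57799198])}
```

View pics/top0.png

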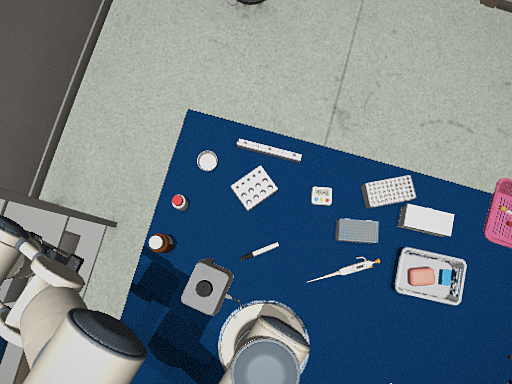

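View pics/scene0.png

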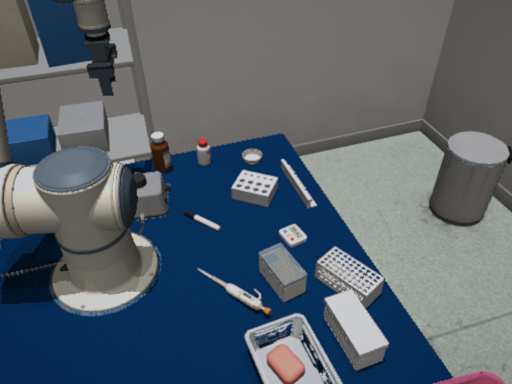

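The top view shows the bar at about (237–301, 140–160) px, the block at (254,187), the dish at (207,160) and the timer at (321,196). I'll zoom in and measure.

```bash
cat > h.py <<'E'
import numpy as np,cv2
from station import *
from scipy.spatial.transform import Rotation as R
def ground(px,z,ci):
    K=ci['camera_matrix'];px=np.atleast_2d(px).astype(float)
    d=(px-K[:2,2])/K[0,0];s=d.copy()
    for _ in range(8): s=d/(1+ci['k1']*(s**2).sum(1,keepdims=True))
    r=np.c_[s,np.ones(len(s))]@R.from_euler('xyz',ci['attitude']).as_matrix().T
    p=np.array(ci['position']); return (p+r*((z-p[2])/r[:,2:]))[:,:2]
def pix(P,ci):
    q=(np.atleast_2d(P)-ci['position'])@R.from_euler('xyz',ci['attitude']).as_matrix()
    s=q[:,:2]/q[:,2:];K=ci['camera_matrix']
    return s*(1+ci['k1']*(s**2).sum(1,keepdims=True))*K[0,0]+K[:2,2]
def blobs(im,thr=110,amin=60):
    m=(im.astype(int)[:,:,0]>thr).astype(np.uint8)*255
    return [c for c in cv2.findContours(m,cv2.RETR_EXTERNAL,cv2.CHAIN_APPROX_NONE)[0] if cv2.contourArea(c)>amin]
E
python3 - <<'E'
from h import *
im=cv2.imread('pics/top0.png')[:,:,::-1];ci=camera_info('top')
cv2.imwrite('pics/crop0.png',cv2.resize(im[120:230,165:345],None,fx=4.4,fy=4.4,interpolation=cv2.INTER_CUBIC)[:,:,::-1])
for c in blobs(im):
    m=c[:,0].mean(0)
    if not(160<m[0]<440 and 120<m[1]<260):continue
    r=cv2.minAreaRect(c);b=cv2.boxPoints(r)
    print(np.round(r[0]),np.round(r[1],1))
    for z in(.044,.036,.0): print(z,ground(b,z,ci).round(3).tolist())
E
```

```text
[265. 249.] [ 5.  27.5]
0.044 [[0.297, 0.043], [0.331, -0.038], [0.316, -0.044], [0.283, 0.037]]
0.036 [[0.298, 0.043], [0.331, -0.038], [0.317, -0.044], [0.283, 0.037]]
0.0 [[0.298, 0.044], [0.333, -0.039], [0.318, -0.046], [0.283, 0.037]]
[358. 230.] [39.7 22.7]
0.044 [[0.339, -0.23], [0.412, -0.237], [0.404, -0.365], [0.331, -0.357]]
0.036 [[0.339, -0.232], [0.412, -0.238], [0.405, -0.367], [0.331, -0.359]]
0.0 [[0.341, -0.238], [0.416, -0.245], [0.408, -0.377], [0.333, -0.369]]
[427. 220.] [53.3 25.3]
0.044 [[0.385, -0.427], [0.465, -0.447], [0.43, -0.618], [0.35, -0.596]]
0.036 [[0.386, -0.429], [0.467, -0.45], [0.431, -0.622], [0.35, -0.6]]
0.0 [[0.389, -0.441], [0.472, -0.462], [0.436, -0.639], [0.353, -0.616]]
[178. 201.] [14. 13.]
0.044 [[0.478, 0.305], [0.479, 0.262], [0.433, 0.26], [0.432, 0.303]]
0.036 [[0.479, 0.306], [0.48, 0.264], [0.434, 0.262], [0.433, 0.304]]
0.0 [[0.485, 0.314], [0.486, 0.27], [0.439, 0.268], [0.438, 0.312]]
[321. 196.] [20.5 18. ]
0.044 [[0.454, -0.144], [0.513, -0.149], [0.509, -0.215], [0.45, -0.21]]
0.036 [[0.455, -0.145], [0.514, -0.15], [0.51
[... 581 characters left out ...]
07. 160.] [20. 20.]
0.044 [[0.626, 0.229], [0.627, 0.163], [0.56, 0.161], [0.559, 0.226]]
0.036 [[0.629, 0.23], [0.63, 0.164], [0.562, 0.162], [0.561, 0.228]]
0.0 [[0.638, 0.236], [0.639, 0.168], [0.57, 0.165], [0.569, 0.233]]
[269. 149.] [65.5  7.2]
0.044 [[0.647, 0.1], [0.671, 0.094], [0.619, -0.116], [0.595, -0.11]]
0.036 [[0.649, 0.1], [0.673, 0.095], [0.621, -0.116], [0.597, -0.11]]
0.0 [[0.659, 0.102], [0.684, 0.097], [0.63, -0.12], [0.606, -0.114]]
[275. 160.] [319. 472.]
0.044 [[1.182, 0.832], [1.213, -0.882], [0.094, -0.787], [0.069, 0.714]]
0.036 [[1.187, 0.836], [1.218, -0.887], [0.093, -0.791], [0.068, 0.718]]
0.0 [[1.212, 0.858], [1.243, -0.911], [0.088, -0.813], [0.063, 0.737]]
```

View pics/crop0.png

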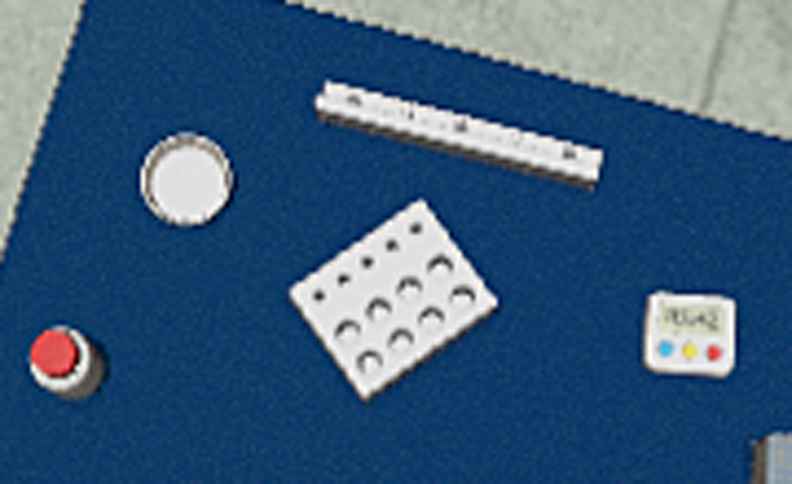

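Block: front is the upper-left long side in the crop, holes along (315,295)–(418,228). It is about 51° askew and must turn clockwise. Its rear-left corner is nearest the robot, at about (0.428, 0.059). I'll align the tool with the bar (tool y = bar y, tool x = −bar x), close the fingers and approach high.

```bash
python3 -m pendant '[[0,0,0,0,0,-0.75],[0,0,0,0,0,-0.75],[0,0,0,0,0,-0.7],[-0.5,-1,0,0,0,0],[-0.5,-1,0,0,0,0],[-0.5,-1,0,0,0,0],[-0.5,-1,0,0,0,0],[-0.5,-1,0,0,0,0],[-0.5,-1,0,0,0,0],[-0.5,-1,0,0,0,0]]' 1 20
python3 -m pendant '[[-0.5,-1,0,0,0,0],[-0.5,-1,0,0,0,0],[-0.5,-1,0,0,0,0],[-0.5,-1,0,0,0,0],[-0.5,-1,0,0,0,0],[-0.5,-1,0,0,0,0],[-0.5,-1,0,0,0,0],[-0.5,-1,0,0,0,0],[-0.5,-1,0,0,0,0],[-0.5,-1,0,0,0,0]]'
```

```text
time_s: 1.35
tcp_pos: [0.3065, 0.3747, 0.4045]
tcp_rot: [-3.141, -0.0, 2.898]
wrist_force: [0.2, 0.2, -0.3]
gripper_width: 0.0009
finger_force: 0.0
time_s: 2.6
tcp_pos: [0.3675, 0.102, 0.4047]
tcp_rot: [-3.142, -0.0, 2.898]
wrist_force: [0.2, -0.4, 0.4]
gripper_width: 0.0004
finger_force: 0.0
```

```bash
python3 -m pendant '[[0,-1,0,0,0,0],[0,-1,0,0,0,0],[-0.5,-0.5,0,0,0,0],[0,0,0,0,0,0],[0,0,0,0,0,0]]'
python3 - <<'E'
from h import *
ci=camera_info('wrist');im=read_camera('wrist');print(ci,read_state()['tcp_pos'])
cv2.imwrite('pics/w1.png',im[:,:,::-1])
E
```

```text
time_s: 3.22
tcp_pos: [0.3643, 0.0395, 0.4046]
tcp_rot: [3.142, -0.001, 2.898]
wrist_force: [0.1, 0.8, -0.2]
gripper_width: 0.0004
finger_force: 0.0
{'camera_matrix': array([[279.92568368,   0.        , 258.03552296],
       [  0.        , 279.92568368, 191.09710498],
       [  0.        ,   0.        ,   1.        ]]), 'k1': 0.011849444229658222, 'position': array([0.2941395 , 0.05610815, 0.38595589]), 'attitude': array([2.88190055e+00, 1.29542936e-04, 1.32711260e+00])} [0.3642139  0.03965424 0.404617  ]
```

View pics/w1.png

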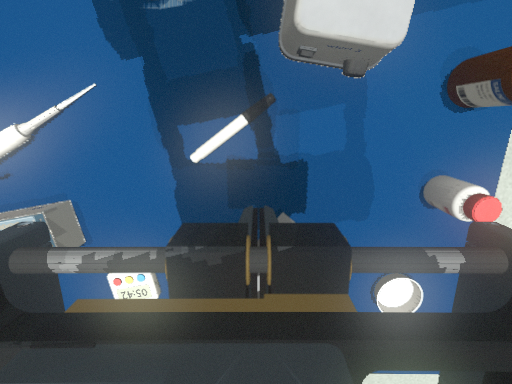

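The wrist view shows the camera on the robot side; the gripper hides the block (only a corner at (287,217) shows). A half turn puts the camera on the bar side, where it can see the push.

```bash
python3 -c "
from station import *;print(read_state()['qpos'])"
```

```text
[-5.50116655e-02  1.26213407e-01  1.92489445e+00  1.40427589e-04
  1.09092308e+00 -1.38243208e+00]
```

```bash
for i in 1; do python3 -m pendant '[[0,0,0,0,0,1],[0,0,0,0,0,1],[0,0,0,0,0,1],[0,0,0,0,0,1],[0,0,0,0,0,1],[0,0,0,0,0,1],[0,0,0,0,0,1],[0,0,0,0,0,1],[0,0,0,0,0,1],[0,0,0,0,0,1]]'
python3 -m pendant '[[0,0,0,0,0,1],[0,0,0,0,0,1],[0,0,0,0,0,1],[0,0,0,0,0,1],[0,0,0,0,0,1],[0,0,0,0,0,1],[0,0,0,0,0,1],[0,0,0,0,0,1],[0,0,0,0,0,1],[0,0,0,0,0,1]]'
python3 -m pendant '[[0,0,0,0,0,1],[0,0,0,0,0,1],[0,0,0,0,0,1],[0,0,0,0,0,1],[0,0,0,0,0,1],[0,0,0,0,0,1],[0,0,0,0,0,1],[0,0,0,0,0,1],[0,0,0,0,0,1],[0,0,0,0,0,1]]'
python3 -m pendant '[[0,0,0,0,0,1],[0,0,0,0,0,1],[0,0,0,0,0,1],[0,0,0,0,0,1],[0,0,0,0,0,1],[0,0,0,0,0,1],[0,0,0,0,0,0],[0,0,0,0,0,0]]';done|grep -E 'time|tcp'
python3 - <<'E'
from h import *
ci=camera_info('wrist');im=read_camera('wrist');print(ci,read_state()['tcp_pos'])
cv2.imwrite('pics/w2.png',im[:,:,::-1])
E
```

```text
time_s: 4.53
tcp_pos: [0.3642, 0.0398, 0.4047]
tcp_rot: [-3.141, -0.0, 2.023]
time_s: 5.78
tcp_pos: [0.3642, 0.0398, 0.4047]
tcp_rot: [-3.141, 0.0, 1.151]
time_s: 7.02
tcp_pos: [0.3642, 0.0398, 0.4047]
tcp_rot: [-3.141, 0.0, 0.278]
time_s: 8.02
tcp_pos: [0.3644, 0.0395, 0.4047]
tcp_rot: [3.142, 0.0, -0.241]
{'camera_matrix': array([[279.92568368,   0.        , 258.03552296],
       [  0.        , 279.92568368, 191.09710498],
       [  0.        ,   0.        ,   1.        ]]), 'k1': 0.011849444229658222, 'position': array([0.43426055, 0.02141695, 0.38601306]), 'attitude': array([ 2.88340992e+00, -1.74090997e-04, -1.81172671e+00])} [0.36440721 0.03941194 0.40469551]
```

View pics/w2.png

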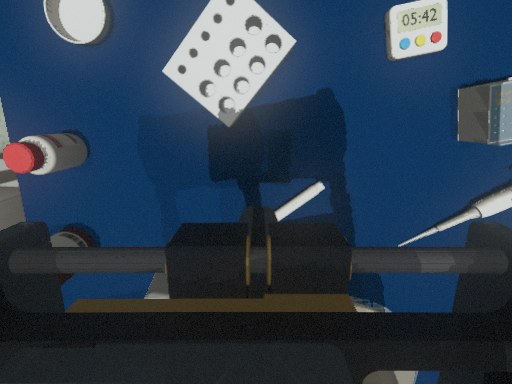

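The view is now good: the block's rear corner is at (229,125), left front at (163,71), right rear at (296,42), with the small holes on its left edge. I'll get block coordinates from here and compare with the top camera's.

```bash
cat >> h.py <<'E'
A=np.radians(-13.9);X=np.array([np.cos(A),np.sin(A)]);Y=np.array([-X[1],X[0]]);O=np.array([.622,-.005])
bar=lambda p:np.c_[(np.atleast_2d(p)-O)@X,(np.atleast_2d(p)-O)@Y]
E
python3 - <<'E'
from h import *
ci=camera_info('wrist');t=read_state()
p=ground([[229,125],[163,71],[296,42]],.044,ci);b=bar(p);print(p.round(4).tolist(),b.round(4).tolist())
print(np.linalg.norm(p[0]-p[1]),np.linalg.norm(p[0]-p[2]),'tcp',bar(t['tcp_pos'][:2]))
d=b[1]-b[0];print(np.degrees(np.arctan2(d[1],d[0])),'ctr',(b[1]+b[2])/2)
E
```

```text
[[0.4337, 0.0569], [0.5088, 0.1137], [0.5019, -0.0386]] [[-0.1976, 0.0149], [-0.1384, 0.088], [-0.1085, -0.0615]]
0.09405707807803072 0.11736539710549958 tcp [[-0.26071856 -0.01876961]]
50.992684222152874 ctr [-0.1234521   0.01326203]
```

Both cameras agree (about 51°, sides 94/117 mm against 96/120). I'll descend behind the block, then push the rear face near its left end along the face normal.

```bash
python3 -m pendant '[[0,0,1,0,0,0],[0,0,1,0,0,0],[0,0,1,0,0,0],[0,0,1,0,0,0],[0,0,1,0,0,0],[0,0,1,0,0,0],[0,0,1,0,0,0],[0,0,1,0,0,0],[0,0,0,0,0,0],[0.5,0,0,0,0,0]]'
python3 -m pendant '[[0.5,0,0,0,0,0],[0.5,0,0,0,0,0],[0.25,0,0,0,0,0],[0,0,0,0,0,0]]'
python3 -m pendant '[[0.13,-0.16,0,0,0,0],[0.13,-0.16,0,0,0,0],[0.13,-0.16,0,0,0,0],[0.13,-0.16,0,0,0,0],[0.13,-0.16,0,0,0,0],[0.13,-0.16,0,0,0,0],[0.13,-0.16,0,0,0,0],[0.13,-0.15,0,0,0,0]]'
cat > look.py <<'E'
from h import *
import sys
ci=camera_info('wrist');t=read_state();im=read_camera('wrist');cv2.imwrite(f'pics/{sys.argv[1]}.png',im[:,:,::-1])
print('tcp',bar(t['tcp_pos'][:2]).round(4),t['time_s'])
m=((im[:,:,0]>105)&(im[:,:,2]<im[:,:,0]*1.35+20)).astype(np.uint8)*255;m[235:]=0
m=cv2.morphologyEx(m,cv2.MORPH_CLOSE,np.ones((3,3)))
for c in cv2.findContours(m,cv2.RETR_EXTERNAL,cv2.CHAIN_APPROX_NONE)[0]:
    if cv2.contourArea(c)<1500: continue
    r=cv2.minAreaRect(c);b=ground(cv2.boxPoints(r),.044,ci);q=bar(b)
    L=np.linalg.norm(np.roll(q,-1,0)-q,axis=1)
    print('px',np.round(r[0]),'sides mm',(1e3*L[:2]).round(),'bar',(1e3*q).round(0).tolist())
    i=np.argmax(L);d=(np.roll(q,-1,0)-q)[i];print('  ctr',(1e3*q.mean(0)).round(1),'long side angle to bar y',np.degrees(np.arctan2(-d[0],d[1])).round(1))
E
python3 look.py w3
```

```text
time_s: 9.32
tcp_pos: [0.3766, 0.0362, 0.2053]
tcp_rot: [3.141, 0.001, -0.243]
wrist_force: [1.1, -0.4, -0.3]
gripper_width: 0.0003
finger_force: 0.0
time_s: 9.82
tcp_pos: [0.4073, 0.0285, 0.2048]
tcp_rot: [-3.141, -0.001, -0.244]
wrist_force: [0.1, 0.1, 1.0]
gripper_width: 0.0002
finger_force: 0.0
time_s: 10.82
tcp_pos: [0.4391, 0.0534, 0.2045]
tcp_rot: [3.141, 0.003, -0.244]
wrist_force: [-5.5, -1.2, 2.9]
gripper_width: 0.0004
finger_force: 3.0
tcp [[-0.1916  0.0128]] 10.825
px [238.  85.] sides mm [117.  91.] bar [[-106.0, 103.0], [-40.0, 6.0], [-104.0, -60.0], [-193.0, 42.0]]
  ctr [-110.9   22.6] long side angle to bar y 41.1
```

View pics/w3.png

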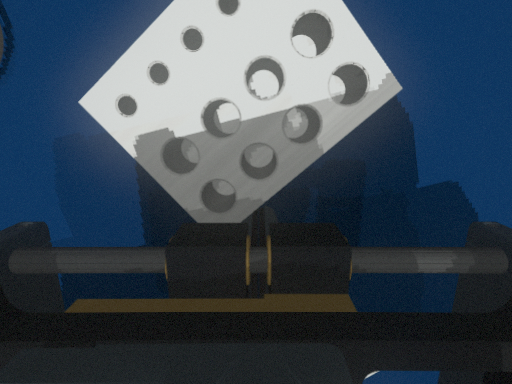

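The picture shows the block's left front corner at (80,102), right rear at (402,88), with the finger at the rear-left end. Those two corners are a diagonal, which gives centre and angle directly.

```bash
cat > diag.py <<'E'
from h import *
import sys
v=list(map(float,sys.argv[1:]));p=bar(ground(np.reshape(v,(2,2)),.044,camera_info('wrist')))*1e3
d=p[0]-p[1];print('FL,BR',p.round(1).tolist(),'len(153.7)',np.linalg.norm(d).round(1),'ctr',p.mean(0).round(1),'ang',np.degrees(np.arctan2(d[1],d[0])-np.arctan2(60,48)).round(1))
E
python3 diag.py 80 102 402 88
```

```text
FL,BR [[-112.2, 97.6], [-105.9, -56.3]] len(153.7) 154.1 ctr [-109.1   20.7] ang 41.0
```

Now 41° with the centre at (−109, 21) mm. Rear pushing alone would reach the bar too soon, so next I push the left side at the front-left corner towards −y, then the right side at the rear, as a couple.

```bash
python3 -m pendant '[[-1,0,0,0,0,0],[0,-1,0,0,0,0],[0,-1,0,0,0,0],[0,-1,0,0,0,0],[0,-1,0,0,0,0],[1,0,0,0,0,0],[1,0,0,0,0,0],[0.95,0,0,0,0,0],[0,0,0,0,0,0]]'|grep -E 'time|tcp|force'
python3 -m pendant '[[0.13,0.15,0,0,0,0],[0.13,0.15,0,0,0,0],[0.13,0.15,0,0,0,0],[0.13,0.15,0,0,0,0],[0.13,0.15,0,0,0,0],[0.13,0.15,0,0,0,0],[0.12,0.16,0,0,0,0],[0.12,0.16,0,0,0,0]]'|grep -E 'time|tcp|force'
python3 look.py w4
```

```text
time_s: 12.0
tcp_pos: [0.5128, 0.1383, 0.2047]
tcp_rot: [-3.141, -0.002, -0.245]
wrist_force: [-0.7, -0.0, 0.1]
finger_force: 0.0
time_s: 13.0
tcp_pos: [0.5288, 0.1024, 0.2047]
tcp_rot: [-3.142, -0.0, -0.244]
wrist_force: [0.4, 5.0, -1.1]
finger_force: 2.0
tcp [[-0.1162  0.0818]] 13.0
px [ 72. 161.] sides mm [58. 57.] bar [[-76.0, 218.0], [-29.0, 184.0], [-56.0, 134.0], [-108.0, 165.0]]
  ctr [-67.2 175.3] long side angle to bar y -30.8
px [421. 197.] sides mm [109.  70.] bar [[-86.0, 64.0], [-30.0, -29.0], [-84.0, -73.0], [-154.0, 26.0]]
  ctr [-88.4  -3. ] long side angle to bar y 35.1
px [354.   6.] sides mm [138.   4.] bar [[6.0, 107.0], [5.0, -30.0], [1.0, -31.0], [2.0, 108.0]]
  ctr [ 3.4 38.4] long side angle to bar y -0.3
```

View pics/w4.png

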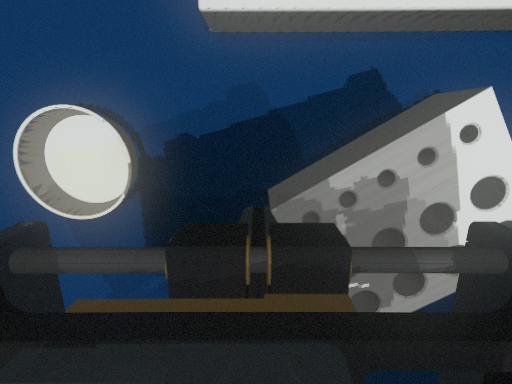

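The bar's left end is visible (top edge near (200,11), foot near (210,31)), parallel to the image rows. The block's front edge runs from FL (268,190) to FR (491,87); the dish is untouched at left.

```bash
cat > fe.py <<'E'
from h import *
import sys
v=list(map(float,sys.argv[1:]));p=bar(ground(np.reshape(v,(2,2)),.044,camera_info('wrist')))*1e3
d=p[0]-p[1];a=np.arctan2(-d[0],d[1]);n=np.array([np.cos(a),np.sin(a)])
print('FL,FR',p.round(1).tolist(),'len(120)',np.linalg.norm(d).round(1),'ang',np.degrees(a).round(1),'ctr',(p.mean(0)-48*n).round(1))
E
python3 fe.py 268 190 491 87; python3 -c "
from h import *
ci=camera_info('wrist');print(bar(ground([[200,11],[511,9]],.036,ci))*1e3,bar(ground([[210,31],[511,31]],0,ci))*1e3)"
```

```text
FL,FR [[-80.6, 75.3], [-30.3, -29.9]] len(120) 116.6 ang 25.5 ctr [-98.8   2. ]
[[  4.62184448 107.81752642]
 [  4.63897905 -37.87105869]] [[  5.79063791 109.01247846]
 [  4.8428935  -69.00681671]]
```

Now 25.5°, centre (−99, 2); the bar face is about 4–5 mm beyond my assumed plane. A bit more of the same push, then round to the rear, opening the fingers, for a two-finger squaring push.

```bash
python3 -m pendant '[[0.14,0.15,0,0,0,0],[0.14,0.15,0,0,0,0],[0.1,0.17,0,0,0,0],[0.1,0.17,0,0,0,0],[0.08,0.18,0,0,0,0]]'|grep -E 'time|tcp|force'
python3 look.py w5
```

```text
time_s: 13.68
tcp_pos: [0.5374, 0.0791, 0.2047]
tcp_rot: [3.142, -0.0, -0.244]
wrist_force: [1.1, 4.5, -0.9]
finger_force: 2.0
tcp [[-0.1023  0.0613]] 13.675
px [ 50. 182.] sides mm [49. 56.] bar [[-36.0, 187.0], [-36.0, 138.0], [-92.0, 146.0], [-91.0, 200.0]]
  ctr [-63.9 168. ] long side angle to bar y -103.2
px [420. 207.] sides mm [105.  58.] bar [[-71.0, 39.0], [-32.0, -59.0], [-82.0, -89.0], [-129.0, 16.0]]
  ctr [-78.6 -23.7] long side angle to bar y 24.2
px [333.  22.] sides mm [ 18. 156.] bar [[2.0, 107.0], [20.0, 105.0], [19.0, -51.0], [2.0, -55.0]]
  ctr [10.8 26.7] long side angle to bar y -0.2
```

View pics/w5.png

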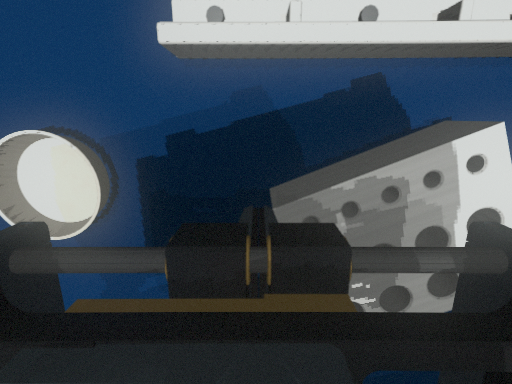

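FL is at (270,187), FR at (503,122); the bar's foot line is at row ~57.

```bash
python3 fe.py 270 187 503 122
```

```text
FL,FR [[-65.2, 53.7], [-32.6, -59.8]] len(120) 118.0 ang 16.0 ctr [-95.  -16.3]
```

16° askew, centre (−95, −16), with 50 mm of room. I'll go round behind, open the fingers and push straight towards the bar so both fingers square it.

```bash
python3 -m pendant '[[0,-1,0,0,0,0],[0,-0.3,0,0,0,0],[-1,0,0,0,0,0],[-1,0,0,0,0,0],[-1,0,0,0,0,0],[-1,0,0,0,0,0],[-0.4,0,0,0,0,0],[0,0,0,0,0,0]]'|grep -E 'time|tcp|force'
python3 -m pendant '[[0,1,0,0,0,0],[0,1,0,0,0,0],[0,1,0,0,0,0],[0,1,0,0,0,0],[0,0.8,0,0,0,0],[0,0,0,0,0,0],[0.4,0,0,0,0,0],[0.4,0,0,0,0,0],[0.4,0,0,0,0,0]]' -1|grep -E 'time|tcp|force|width'
python3 -m pendant '[[0.2,0,0,0,0,0],[0.2,0,0,0,0,0],[0.2,0,0,0,0,0],[0.2,0,0,0,0,0],[0.2,0,0,0,0,0],[0.2,0,0,0,0,0],[0.2,0,0,0,0,0]]'|grep -E 'time|tcp|force'
python3 look.py w6
```

```text
time_s: 14.72
tcp_pos: [0.4385, 0.1374, 0.2048]
tcp_rot: [3.141, -0.0, -0.243]
wrist_force: [0.5, -0.5, -0.8]
finger_force: 0.0
time_s: 15.85
tcp_pos: [0.4397, 0.014, 0.2047]
tcp_rot: [-3.142, -0.001, -0.243]
wrist_force: [0.1, 0.3, 0.4]
gripper_width: 0.0876
finger_force: 0.0
time_s: 16.73
tcp_pos: [0.4719, 0.0056, 0.2045]
tcp_rot: [3.141, 0.002, -0.243]
wrist_force: [-3.6, 5.1, 1.0]
finger_force: 2.1
tcp [[-0.1482 -0.0257]] 16.725
px [262. 126.] sides mm [120.  97.] bar [[-54.0, 45.0], [-22.0, -70.0], [-110.0, -110.0], [-156.0, 26.0]]
  ctr [-85.9 -27.4] long side angle to bar y 18.6
```

View pics/w6.png

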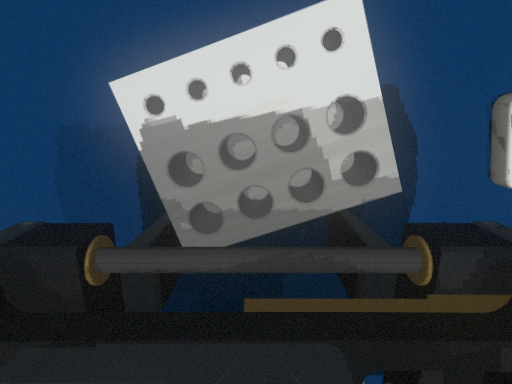

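```bash
python3 diag.py 110 83 402 190; python3 -c "
from h import *
print(pix(np.c_[(O+X*-.158+Y*.0282)[None],.044],camera_info('wrist')),pix(np.c_[(O+X*(-.148+.016)+np.outer([.0198,-.0712],Y)),[.02,.02]],camera_info('wrist')))"
```

```text
FL,BR [[-60.0, 43.4], [-112.4, -101.8]] len(153.7) 154.3 ctr [-86.2 -29.2] ang 18.8
[[160.86639034 268.34113969]] [[183.61289218 210.77073632]
 [329.49476884 210.66869352]]
```

The left finger caught the block's side, outside the rear corner: 18.8°, centre (−86, −29). I'll back off, narrow the opening to about 60 mm and re-centre so both fingers meet the rear face.

```bash
python3 -m pendant '[[-0.8,0,0,0,0,0],[-0.8,0,0,0,0,0],[0,0.3,0,0,0,0],[0,0,0,0,0,0],[0,0,0,0,0,0],[0,0,0,0,0,0]]' -0.32|grep -E 'time|tcp|force|width'
python3 -m pendant '[[0.4,0,0,0,0,0],[0.3,0,0,0,0,0],[0.2,0,0,0,0,0],[0.2,0,0,0,0,0],[0.2,0,0,0,0,0],[0.2,0,0,0,0,0],[0.2,0,0,0,0,0]]'|grep -E 'time|tcp|force|width'
python3 look.py w7
```

```text
time_s: 17.52
tcp_pos: [0.4323, 0.0077, 0.2047]
tcp_rot: [-3.142, -0.0, -0.244]
wrist_force: [0.5, -0.2, 0.6]
gripper_width: 0.06
finger_force: 0.0
time_s: 18.4
tcp_pos: [0.4727, -0.0024, 0.2045]
tcp_rot: [3.141, 0.002, -0.244]
wrist_force: [-3.7, 2.9, 0.5]
gripper_width: 0.0608
finger_force: 2.1
tcp [[-0.1455 -0.0333]] 18.4
px [499. 144.] sides mm [11. 49.] bar [[-64.0, -143.0], [-64.0, -155.0], [-112.0, -166.0], [-112.0, -153.0]]
  ctr [ -88.  -154.2] long side angle to bar y 103.1
px [255. 102.] sides mm [120.  96.] bar [[-33.0, 36.0], [-15.0, -83.0], [-106.0, -112.0], [-133.0, 30.0]]
  ctr [-71.6 -32.2] long side angle to bar y 10.8
```

View pics/w7.png

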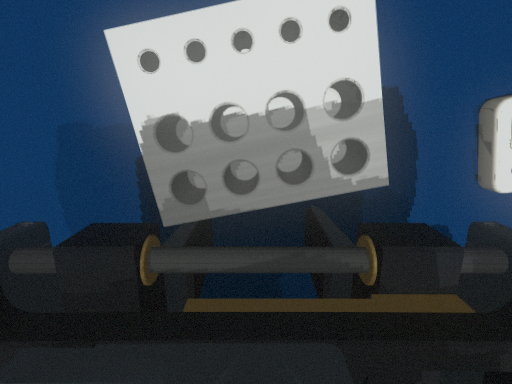

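It's working: the left finger is on the rear face, FL (106,31), BR (387,185), BL (164,227).

```bash
python3 diag.py 106 31 387 185
```

```text
FL,BR [[-35.3, 34.4], [-107.0, -101.3]] len(153.7) 153.5 ctr [-71.2 -33.4] ang 10.8
```

```bash
python3 -m pendant '[[0.12,0,0,0,0,0],[0.12,0,0,0,0,0],[0.12,0,0,0,0,0],[0.12,0,0,0,0,0],[0.12,0,0,0,0,0],[0,0,0,0,0,0]]'|grep -E 'time|tcp|force|width'
python3 look.py w8
```

```text
time_s: 19.2
tcp_pos: [0.4881, -0.0063, 0.2048]
tcp_rot: [-3.142, -0.001, -0.244]
wrist_force: [-1.2, 0.0, -1.3]
gripper_width: 0.0602
finger_force: 0.5
tcp [[-0.1296 -0.0334]] 19.2
px [496. 171.] sides mm [14. 49.] bar [[-61.0, -144.0], [-61.0, -158.0], [-109.0, -169.0], [-109.0, -153.0]]
  ctr [ -85.3 -156.2] long side angle to bar y 102.8
px [266. 110.] sides mm [121.  98.] bar [[-15.0, 27.0], [-5.0, -94.0], [-100.0, -115.0], [-114.0, 30.0]]
  ctr [-58.6 -38. ] long side angle to bar y 5.3
```

```bash
python3 -m pendant '[[0.1,0,0,0,0,0],[0.1,0,0,0,0,0],[0.1,0,0,0,0,0],[0.1,0,0,0,0,0],[0.1,0,0,0,0,0],[0.1,0,0,0,0,0],[0,0,0,0,0,0]]'|grep -E 'time|tcp|force|width'
python3 look.py w9
```

```text
time_s: 20.12
tcp_pos: [0.5022, -0.0097, 0.2047]
tcp_rot: [-3.142, 0.0, -0.244]
wrist_force: [-3.0, 3.6, 1.5]
gripper_width: 0.0603
finger_force: 2.0
tcp [[-0.1152 -0.0333]] 20.125
px [494. 186.] sides mm [17. 41.] bar [[-58.0, -144.0], [-58.0, -161.0], [-98.0, -170.0], [-98.0, -152.0]]
  ctr [ -78.4 -156.5] long side angle to bar y 102.9
px [210. 110.] sides mm [185. 105.] bar [[6.0, 79.0], [7.0, -106.0], [-97.0, -122.0], [-97.0, 104.0]]
  ctr [-45.3 -11.4] long side angle to bar y -0.1
```

View pics/w9.png

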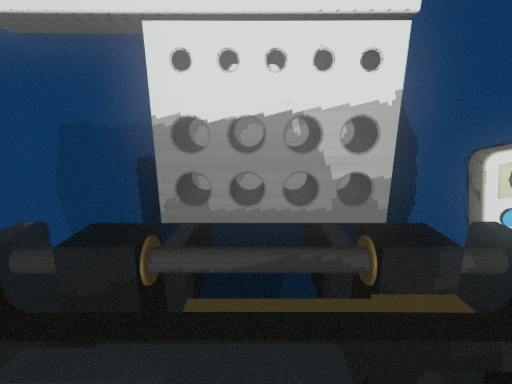

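The block is now square and close to the bar; its right side (x≈408) lies just inside the bar's end (x≈418). I'll check margin and gap.

```bash
python3 -c "
from h import *
ci=camera_info('wrist');f=lambda p,z:(bar(ground(p,z,ci))*1e3).round(1).tolist()
print('bar end',f([418,12],.036),'block FL FR BL BR',f([[144,22],[408,22],[160,222],[387,222]],.044))"
python3 -m pendant '[[0.08,0,0,0,0,0],[0.08,0,0,0,0,0],[0.08,0,0,0,0,0],[0.04,0,0,0,0,0],[0,0,0,0,0,0],[0,0,0,0,0,0]]'|grep -E 'time|tcp|force|width'
```

```text
bar end [[4.5, -109.6]] block FL FR BL BR [[-1.8, 17.0], [-2.0, -101.7], [-97.8, 18.7], [-97.9, -103.8]]
time_s: 20.92
tcp_pos: [0.5079, -0.0113, 0.2046]
tcp_rot: [3.141, 0.003, -0.244]
wrist_force: [-9.9, 2.5, 7.9]
gripper_width: 0.0603
finger_force: 5.5
```

Margin at the right end is about 7 mm. The force is rising, so I'll press a little more to seat it.

```bash
python3 -m pendant '[[0.06,0,0,0,0,0],[0.06,0,0,0,0,0],[0,0,0,0,0,0],[0,0,0,0,0,0]]'|grep -E 'time|tcp|force|width'
python3 look.py w10
```

```text
time_s: 21.42
tcp_pos: [0.5089, -0.0116, 0.2044]
tcp_rot: [3.141, 0.008, -0.244]
wrist_force: [-22.8, 7.2, 17.9]
gripper_width: 0.0599
finger_force: 12.1
tcp [[-0.1082 -0.0335]] 21.425
px [494. 189.] sides mm [17. 36.] bar [[-57.0, -144.0], [-57.0, -161.0], [-92.0, -170.0], [-92.0, -151.0]]
  ctr [ -74.3 -156.5] long side angle to bar y 103.2
px [210. 108.] sides mm [183. 101.] bar [[11.0, 78.0], [12.0, -106.0], [-88.0, -121.0], [-88.0, 102.0]]
  ctr [-38.1 -12. ] long side angle to bar y -0.1
```

Seated: the force climbed to 23 N while the fingers hardly advanced. I'll back off (the fingers leave straight back, touching nothing), then check the gap once more.

```bash
python3 -m pendant '[[-0.2,0,0,0,0,0],[-0.6,0,0,0,0,0],[-0.6,0,0,0,0,0],[0,0,-0.8,0,0,0],[0,0,-0.8,0,0,0],[0,0,0,0,0,0],[0,0,0,0,0,0]]'|grep -E 'time|tcp|force|width'
python3 look.py w11
```

```text
time_s: 22.35
tcp_pos: [0.4775, -0.0036, 0.2443]
tcp_rot: [3.142, 0.0, -0.244]
wrist_force: [0.4, 0.3, -1.0]
gripper_width: 0.0607
finger_force: 0.0
tcp [[-0.1406 -0.0334]] 22.35
px [478. 142.] sides mm [41. 56.] bar [[-58.0, -149.0], [-58.0, -189.0], [-113.0, -202.0], [-113.0, -158.0]]
  ctr [ -85.6 -174.3] long side angle to bar y 103.0
px [273.  78.] sides mm [121.  88.] bar [[-5.0, 18.0], [-5.0, -103.0], [-92.0, -113.0], [-92.0, 25.0]]
  ctr [-48.4 -43.4] long side angle to bar y -0.1
```

View pics/w11.png

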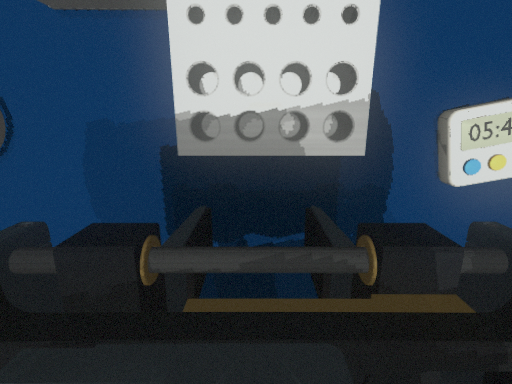

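The rear edge is level (row 156) at −92 mm, which puts the front at about +4 mm against a face at +4.5 mm. The block is square and the gripper is clear, so I'll hand in.

```bash
python3 -c "from station import *;print(hand_in())"
```

```text
the job is handed in; nothing more can be done
None
```

The block was pushed round to face the stop bar and then home: by my last camera check it is square, within about 1 mm of the bar and about 7 mm inside the nearer bar end. The gripper is clear and the job was handed in at about 22 s, though no verdict was shown.

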